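# Start the clamp nut on the welding fixture's stud

### The arm

A 7-joint arm with a two-finger parallel gripper is mounted at the origin on the work surface. World frame = base frame: x ahead of the robot, y to its left, z up, the work surface at z = 0. Lengths are in m, angles in rad, forces in N, time in s.
With the tool pointing down it reaches from about 0.425 to 0.925 m from the base axis. Payload 6.8 kg.
Tool frame: the origin (TCP) lies between the finger pads; the fingertips stand 22 mm ahead of it and the grasp point (between the pads) lies 3 mm ahead of it; z points along the fingers, y is the line along which they close (so a half turn about z gives the same grasp; the last joint's range is limited). The gripper opens to 85 mm and grips with 20 to 120 N. Pads are 22 mm wide; open, the fingers measure 114 mm over their backs; the gripper's body (76 mm by 85 mm) begins 54 mm behind the grasp point. The pads swing forward as they close: fully open they stand 13 mm farther back than shut.
Start: joints at [-1.224, 0.477, 0.022, 1.555, -0.011, 1.109, -0.083], TCP at [0.297, 0.606, 0.253] pointing down, gripper open.
Joint ranges: [-2.96, 2.96], [-0.34, 2.1], [-1.41, 1.46], [0.24, 2.44], [-1.37, 4.51], [0.17, 1.92], [-2.96, 2.96]. Speed limits (rad/s): [2.39, 2.39, 3.14, 3.14, 3.14, 3.14, 3.14].

### API

Orientations are given as a unit quaternion [w, x, y, z].
In Python, from station import bot gives the robot as it stands.
- The arm moves only by the tool servo_tool, never from a script. Its argument "motion" is a list that holds one entry, the list of rows, each a list of 5 numbers: the opening, from 0 (shut) to 1 (fully open), then the shift along the world's x, y, z each as a share of 0.04 m, from -1 to 1, then the turn about the world's z as a share of 0.12 rad, from -1 to 1. A call has 1 to 20 rows; each row shifts and turns the commanded pose from where the row before left it; what a row does not reach is not made up. A row lasts 1/10 s, in which the tool goes at most 50 mm and 8.59 degrees, less where a joint would pass 70% of its speed; a pose out of reach is approached as far as the arm can. A call with a number of a shift or a turn outside -1 to 1 is refused whole. A call with a gripper value outside its range is refused whole. The fingers move at their own pace and stop on an object; "newtons" is the grip in N (left out, the last holds). Time passes only in rows, so rows that do not move let the fingers close. It gives the time, the measured TCP pose, the force, the opening and the grip force at its end, in the units of the state.
- bot.get_obs(): the state, without advancing time (a new reading comes with each control period).
- bot.read_camera(name): name is "scene" or "top" or "wrist"; returns (picture, depth): 420x560x3 uint8, red, green, blue; 420x560 float32, m along the optical axis (not along the pixel's ray), 0 where there is no reading.
- bot.get_calibration(name): a dict with "fovy" (degrees; the focal length in pixels is half the picture's height over the tangent of half this angle, whatever the lens; pixels are square), "cx", "cy" (the principal point, pixels), "view" (4x4, takes a point from world to camera coordinates). Camera axes: x right, y down, z forward; pixel columns grow to the right and rows downward; lengths in m; the calibration is good to about 2 mm. A picture is of the moment at which its call begins: read the wrist's pose just before it. get_calibration takes no time and is no camera call; for the wrist camera it gives the pose at the moment of the call.
- bot.hand_in(): hands the job in; it is judged then, once.
The state is a dict: "t": time; "q": joint angles; "joint_vel": joint speeds; "joint_torque": joint torques, N m; "eef_pos": TCP position; "tool_rot": TCP orientation; "contact_force": force on the tool from outside, world axes, zero at the start; "torque": the same for the moment, N m; "gripper_width": opening from 0.0 (shut) to 1.0 (fully open); "grasp_force": force on a finger pad.
Only numpy, scipy, OpenCV 4.12 (cv2) and the standard library are available. Lean on these libraries where they do the work, as an engineer would, in place of code of your own. Each camera call takes 0.05 s, during which the arm holds its last target. There are 200 camera calls.

### The job

Pick up the dark steel hex nut and thread it onto the fixture's upright stud with its yellow mark facing the same way as the yellow mark on the strap, so that it rests on the thread. Keeping it on the stud, turn it backward (counter-clockwise from above) until you feel it drop off the thread start, then forward (clockwise) about one full turn. Finish while still gripping the started nut, and leave the other things on the table where they are.

Things in the scene. Friction and masses are not known exactly. Their poses are not given: they have to be found in the camera images.
- nut: Loose dark steel hex nut, 50 mm across flats (58 over corners), 34 mm high, bore 36 mm, 0.25 to 0.4 kg, lying flat, right way up. Origin: centre of its underside; z is its axis. Flats face its x axis and every 60 degrees from it; grip any two facing flats. On the stud there is room to open the fingers and turn them round it without lifting.
- nut_mark (a point): Yellow paint mark on the nut's +x flat, at the top edge: 25 mm from the axis, 34 mm above the underside.
- nut_pins (a point): Point on the nut's axis 8 mm above its underside, at the height of three inward pins, 2.4 mm thick, at its x axis and +-120 degrees, that leave a 26 mm opening. They ride on the stud's thread.
- thread_top (a point): Point on the axis of the fixture's vertical stud where the thread begins, 83 mm above the table. z up, x towards the strap's yellow mark. Above it the stud is a smooth 23 mm pilot for 14 mm, then a 6 mm taper to the tip. Below it: right-handed three-start thread, 34 mm across, 36 mm long, lead 21 mm per turn, 7 mm between ridges. About 1 mm play; turns easily, stays where left.
- ridge_end (a point): Upper end of one of the three thread ridges, on the stud 15 mm from its axis, 70 degrees counter-clockwise (from above) from the strap mark; the other two at 190 and 310 degrees. With marks lined up the resting nut's underside is 9 mm below thread_top; turned back about 70 degrees it has climbed to 5 mm below, then can drop 7 mm, to 12 mm below (let or press it down if gripped).
- strap_mark (a point): Yellow paint stripe, 30 x 10 mm, on top of the fixture's aluminium strap; its centre lies 53 mm from the stud axis, 41 mm above the table.
- fixture: Fixed welding fixture: dark base plate 150 x 130 x 12 mm, red channel sample, aluminium strap (top 40 mm above the table, 43 below thread_top), upright stud at its centre, tip 103 mm above the table. Origin on the stud axis at table height, axes as thread_top. One turn forward from the drop brings the nut's underside to about 33 mm below thread_top.
- spacer: Loose brass spacer ring, 60 mm outside, 36 mm inside, 22 mm high; leave alone. Origin at the centre of its underside.
- tin: Loose pale grey metal cup, 68 mm across, 65 mm high; leave alone. Origin at the centre of its underside.
- hammer: Hammer lying on the table; leave alone.
- brush: Flat brush with a wooden handle lying on the table; leave alone.
- gclamp: Blue clamp, about 200 x 150 mm, lying on the table; leave alone.
- offcut: Offcut of dark steel angle, 140 x 40 x 40 mm; leave alone.
Things that resemble listed ones, but are neither listed nor needed, are in the scene too. Of the things that look like the nut, the smaller one is meant.

How it is judged:
On the way, in this order (a step that is already met when the one before it is completed fails the run):
1. the nut is on the stud, resting on the thread, its mark within about 30 degrees of the strap's mark (angle between nut's own z axis and vertical below 0.12 rad and horizontal distance between nut and thread_top below 0.003 m and z of nut in the frame of thread_top between -0.0125 and -0.007 m and x of nut_mark in the frame of thread_top above 0.0205 m and contact force between nut and fixture above 0.5 N), for 0.1 s.
2. turned backward on the stud up to the end of the thread ridges (at least 40 degrees, underside less than 6.8 mm below the thread's start) (angle between nut's own z axis and vertical below 0.12 rad and horizontal distance between nut and thread_top below 0.003 m and z of nut in the frame of thread_top between -0.0068 and 0.002 m and y of nut_mark in the frame of thread_top above 0.016 m).
3. dropped past the thread start (underside at least 10.2 mm below it), still turned back (angle between nut's own z axis and vertical below 0.12 rad and horizontal distance between nut and thread_top below 0.003 m and z of nut in the frame of thread_top between -0.017 and -0.0102 m and y of nut_mark in the frame of thread_top above 0.012 m), for 0.05 s.
At the end, for the whole second after the job is handed in: The nut is upright (within 7 degrees) and centred (3 mm) on the stud, screwed on one turn from the drop, within a quarter turn (underside 27.5 to 38.5 mm below the thread's start), still gripped by the fingers with more than 3 N and not turning; no other thing has moved by 20 mm (angle between nut's own z axis and vertical below 0.12 rad and horizontal distance between nut and thread_top below 0.003 m and z of nut in the frame of thread_top between -0.0385 and -0.0275 m and contact force between the fingers and nut above 3 N and angular speed of nut below 0.5 rad/s and distance of each of spacer, tin, hammer, brush, gclamp, offcut from where it was at the start of the episode below 0.02 m); the arm keeps its last pose, push and grip.
It fails at once if a bystander is knocked more than 20 mm from its place (distance of any of spacer, tin, hammer, brush, gclamp, offcut from where it was at the start of the episode above 0.02 m).
It also fails if it takes over 70 s, if anything falls off the work surface, if the arm or the gripper's body presses on something with over 40 N, if the wrist force passes 120 N, or if a joint passes its speed limit or range.

## Working session

There is one attempt and no reset: what is moved stays moved. The work goes in short steps, Python scripts to look and compute and a tool call to move; the robot and the scene stay as the last step left them, time stands still between calls to the robot, and variables do not carry over. Pictures are saved under pics/ and viewed, at most 10 in all, crops included, and the job is handed in when it is done.

Besides the shell and the picture viewer there is one more tool, called after ">>>" as a command line: name --argument value ..., lists and objects as JSON in quotes. servo_tool: Moves the arm, as the interface text tells. Shift numbers are shares of 0.04 m and turn numbers shares of 0.12 rad, none past 1 either way. Its arguments: {"type":"object","properties":{"motion":{"type":"array"},"newtons":{"type":"number"}},"required":["motion"]}

```bash
mkdir -p pics
cat > h.py <<'E'
import numpy as np,cv2
from station import bot
def cal(n):
    c=bot.get_calibration(n);f=210/np.tan(np.radians(c['fovy'])/2);return f,c['cx'],c['cy'],np.array(c['view'])
def pts(d,C):
    f,cx,cy,V=C;v,u=np.mgrid[:420,:560];P=np.stack([(u-cx)/f*d,(v-cy)/f*d,d],-1)
    return (P-V[:3,3])@V[:3,:3]
def ray(u,v,z,C):
    f,cx,cy,V=C;R=V[:3,:3];o=-R.T@V[:3,3];r=R.T@np.array([(u-cx)/f,(v-cy)/f,1]);return o+r*(z-o[2])/r[2]
def proj(p,C):
    f,cx,cy,V=C;q=V[:3,:3]@np.array(p)+V[:3,3];return f*q[0]/q[2]+cx,f*q[1]/q[2]+cy
def take(n,tag):
    C=cal(n);im,d=bot.read_camera(n);cv2.imwrite(f'pics/{tag}.png',im[:,:,::-1]);np.savez(f'{tag}.npz',im=im,d=d,f=C[0],cx=C[1],cy=C[2],V=C[3]);return im,d,C
def load(tag):
    z=np.load(tag+'.npz');return z['im'],z['d'],(float(z['f']),float(z['cx']),float(z['cy']),z['V'])
E
python3 - <<'E'
from h import *
for n in('scene','top','wrist'):
    im,d,C=take(n,n+'0');print(n,C[0],C[1:3],-C[3][:3,:3].T@C[3][:3,3])
a=[cv2.imread(f'pics/{n}0.png') for n in('scene','top')]
print(bot.get_obs())
E
```

```text
scene 456.5333456447397 (280.00023548607857, 206.6103842591728) [1.23669788 0.75493406 1.00732035]
top 517.4098957037863 (283.2737822345989, 210.8130642939234) [ 0.32437459 -0.05471858  1.72021871]
wrist 360.069852572875 (278.1109473959468, 211.65552769922988) [0.23500833 0.63638024 0.37402744]
{'t': 0.15, 'q': array([-1.22406931,  0.47760818,  0.02235202,  1.55619344, -0.01150176,
        1.1092815 , -0.08307219]), 'joint_vel': array([ 0.00177045, -0.00323671, -0.00044415, -0.00326063, -0.00236947,
       -0.00073428,  0.00096003]), 'joint_torque': array([ 3.20114006e-03, -5.96921539e+01,  1.61036778e+00, -2.81489664e+01,
        1.27399786e-02,  6.50740883e-03, -5.86342068e-07]), 'eef_pos': array([0.29635759, 0.60600904, 0.25256356]), 'tool_rot': array([-1.06772960e-04,  2.25438669e-01,  9.74257123e-01, -6.72710616e-04]), 'contact_force': array([ 0.03475117,  0.54207203, -0.1469149 ]), 'torque': array([ 0.00581912, -0.00631212,  0.02005158]), 'grasp_force': 0.0, 'gripper_width': 1.002607761960272}
```

View pics/top0.png

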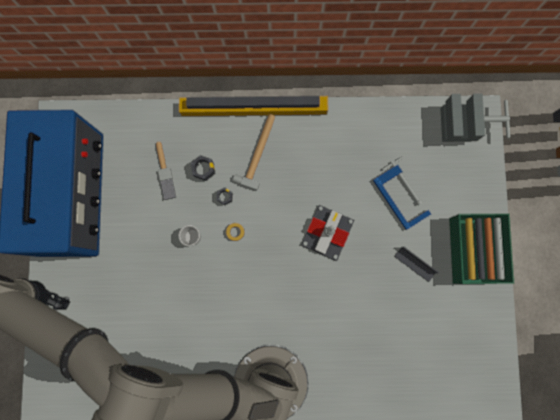

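View pics/scene0.png

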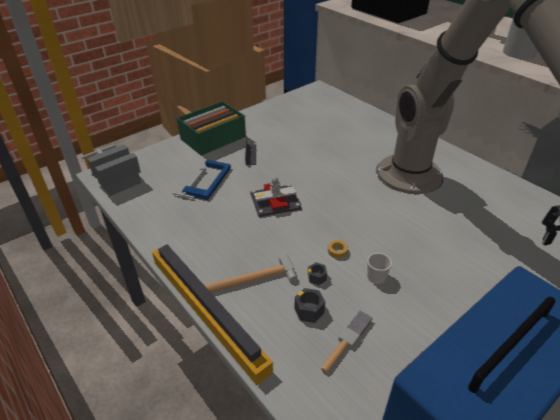

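Top view: the smaller nut is at (224,197). It could be confused with the larger nut at (204,169), the brass spacer at (235,232) and the tin at (189,236). I choose (224,197), which is (317,272) in the scene view. The stud and fixture are at (328,232), with the yellow strap mark near (336,214).

Run:
```python
from h import *
im,d,C=load('top0');P=pts(d,C);ims,ds,Cs=load('scene0');Ps=pts(ds,Cs)
def rep(n,P,im,m):
    q=P[m];print(n,m.sum(),q.mean(0).round(4) if len(q) else '',q[:,2].max() if len(q) else '')
for nm,(I,D,PP) in {'top':(im,d,P),'scene':(ims,ds,Ps)}.items():
    hsv=cv2.cvtColor(I,cv2.COLOR_RGB2HSV)
    yel=(hsv[...,0]>20)&(hsv[...,0]<35)&(hsv[...,1]>130)&(hsv[...,2]>100)&(D>0)&(abs(PP[...,2])<.15)
    n,l,s,c=cv2.connectedComponentsWithStats(yel.astype('uint8'))
    for i in range(1,n):
        if 3<s[i,4]<2000: print(nm,'yel',c[i].round(1),s[i,4],PP[l==i].mean(0).round(4),PP[l==i].max(0).round(4)[2])
    obj=(D>0)&(PP[...,2]>.012)&(PP[...,2]<.3)
    n,l,s,c=cv2.connectedComponentsWithStats(obj.astype('uint8'))
    for i in range(1,n):
        if 30<s[i,4]<6000:
            q=PP[l==i];print(nm,'obj',c[i].round(1),s[i,4],q.min(0).round(3),q.max(0).round(3),np.median(q,0).round(3))
a=cv2.resize(im[150:270,170:370,::-1],None,fx=4,fy=4,interpolation=2)
cv2.imwrite('pics/c1.png',a)
```

```text
top yel [255.3 108. ] 673 [0.8989 0.0431 0.0479] 0.0617
top yel [211.1 164.6] 21 [0.7073 0.19   0.0454] 0.0563
top yel [227. 190.] 7 [0.6241 0.1385 0.0312] 0.0382
top yel [334.6 216.8] 17 [ 0.5298 -0.2149  0.0402] 0.0447
top yel [470.8 248.6] 324 [ 0.4185 -0.6354  0.0906] 0.1033
top yel [234.8 231.5] 124 [0.4869 0.1136 0.0196] 0.0301
top obj [468.2 118. ] 2113 [ 0.778 -0.796  0.012] [ 0.922 -0.587  0.12 ] [ 0.846 -0.663  0.082]
top obj [253.7 115.4] 3377 [ 0.631 -0.2    0.012] [0.942 0.3   0.089] [0.899 0.045 0.052]
top obj [164.8 174. ] 465 [0.599 0.313 0.012] [0.798 0.383 0.032] [0.677 0.35  0.018]
top obj [202.5 167.1] 305 [0.662 0.182 0.012] [0.742 0.257 0.057] [0.699 0.219 0.046]
top obj [396.9 194.1] 710 [ 0.489 -0.537  0.012] [ 0.723 -0.352  0.036] [ 0.617 -0.42   0.019]
top obj [411.5 190.4] 39 [ 0.597 -0.491  0.012] [ 0.645 -0.462  0.022] [ 0.617 -0.475  0.015]
top obj [224.4 195.5] 130 [0.579 0.123 0.012] [0.635 0.172 0.041] [0.607 0.146 0.031]
top obj [328.2 231.6] 1233 [ 0.39  -0.278  0.012] [ 0.576 -0.105  0.112] [ 0.481 -0.192  0.032]
top obj [483.  247.2] 3328 [ 0.31  
[... 1365 characters left out ...]
548.9 233. ] 234 [0.259 0.535 0.244] [0.29  0.573 0.299] [0.279 0.561 0.278]
scene obj [338.  247.5] 204 [0.457 0.086 0.012] [0.518 0.144 0.028] [0.491 0.116 0.02 ]
scene obj [222.4 307. ] 4792 [ 0.63  -0.203  0.012] [0.941 0.302 0.085] [0.921 0.079 0.051]
scene obj [378.7 266.3] 558 [0.439 0.223 0.012] [0.506 0.29  0.069] [0.471 0.256 0.046]
scene obj [317.5 272. ] 263 [0.577 0.123 0.012] [0.636 0.177 0.04 ] [0.608 0.152 0.03 ]
scene obj [309.8 303.4] 671 [0.662 0.183 0.012] [0.743 0.262 0.053] [0.705 0.226 0.042]
scene obj [348.8 337. ] 833 [0.6   0.314 0.012] [0.798 0.386 0.027] [0.683 0.355 0.018]
scene obj [ 14.4 384.5] 1782 [ 1.352 -0.251  0.013] [1.353 0.236 0.3  ] [1.353 0.07  0.15 ]
```

View pics/c1.png

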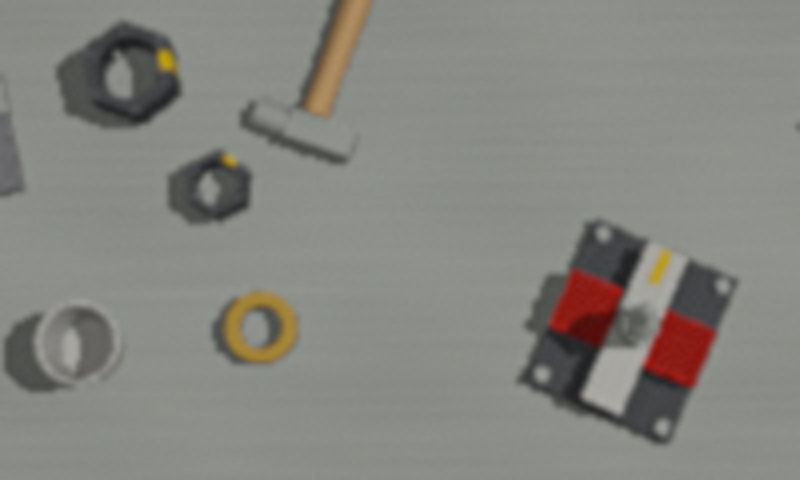

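Crop c1 shows the chosen small nut at crop (210,187), with its mark at (230,160). The larger nut is at (125,75). The stud is at (633,325) and the strap mark at (660,267). The nut mark points about -32° and the strap mark about -27°, so I'll grip the nut along the 28° line, clear of the hammer. First I move above the nut.

>>> servo_tool --motion '[[[1,0.48,-0.71,0,-0.33],[1,0.48,-0.71,0,-0.33],[1,0.48,-0.71,0,-0.33],[1,0.48,-0.71,0,-0.33],[1,0.48,-0.71,0,-0.33],[1,0.48,-0.71,0,-0.33],[1,0.48,-0.71,0,-0.33],[1,0.48,-0.71,0,-0.33],[1,0.48,-0.71,0,-0.33],[1,0.48,-0.71,0,-0.33],[1,0.48,-0.71,0,-0.33],[1,0.48,-0.71,0,-0.33],[1,0.48,-0.71,0,-0.33],[1,0.48,-0.71,0,-0.33],[1,0.48,-0.71,0,-0.33],[1,0.48,-0.71,0,-0.33],[1,0,0,0,0],[1,0,0,0,0]]]'

```text
t: 1.95
eef_pos: [0.6038, 0.1511, 0.253]
tool_rot: [-0.0, 0.518, 0.855, -0.0]
contact_force: [0.1, 0.7, 0.1]
gripper_width: 1.004
grasp_force: 0.0
```

```bash
cat > nut.py <<'E'
from h import *
import sys
tag=sys.argv[1];o=bot.get_obs();im,d,C=take('wrist',tag);P=pts(d,C)
w,x,y,z=o['tool_rot'];print(o['eef_pos'].round(4),'psi',np.degrees(np.arctan2(2*y*y-1,2*x*y)),'q7',o['q'][6],'cam',-C[3][:3,:3].T@C[3][:3,3],C[3][2,:3])
hsv=cv2.cvtColor(im,cv2.COLOR_RGB2HSV)
yel=(hsv[...,0]>20)&(hsv[...,0]<35)&(hsv[...,1]>130)&(hsv[...,2]>90)&(d>0)
n,l,s,c=cv2.connectedComponentsWithStats(yel.astype('uint8'))
for i in range(1,n):
    if s[i,4]>15: print('yel',c[i].round(1),s[i,4],P[l==i].mean(0).round(4),P[l==i][:,2].max().round(4))
E
python3 nut.py w1
```

```text
[0.6038 0.1511 0.253 ] psi 27.53917998847061 q7 0.2591535600226222 cam [0.57341727 0.21315103 0.37456357] [ 0.1302733  -0.24846117 -0.95984161]
yel [396.1 200.7] 148 [0.7097 0.1894 0.0506] 0.0525
yel [290.5 206.2] 63 [0.6276 0.136  0.0358] 0.0374
```

View pics/w1.png

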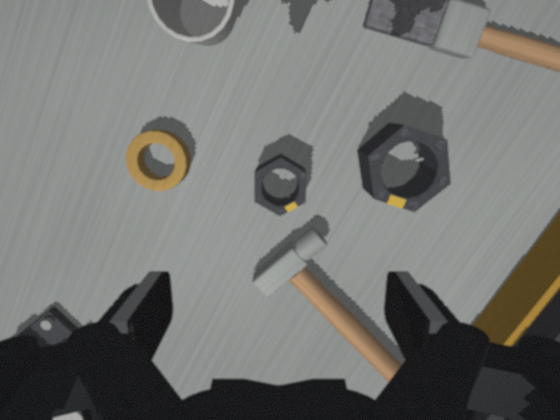

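The wrist view shows the small nut at (283,182) with its mark at (290,207). The fingers lie left and right of it and are clear of the hammer head at (290,262). Next I fit the nut's centre and angle.

```bash
cat > fit.py <<'E'
from h import *
import sys
def hexfit(tag,c0,z):
    im,d,C=load(tag);P=pts(d,C);r=np.hypot(P[...,0]-c0[0],P[...,1]-c0[1])
    m=(d>0)&(r<.036)&(abs(P[...,2]-z)<.007)
    f,cx,cy,V=C;q=np.array([ray(u,v,z,C)[:2] for v,u in zip(*np.nonzero(m))])
    h=cv2.convexHull(q.astype('float32'))[:,0];cen=(cv2.minEnclosingCircle(h*1000));M=cv2.moments((h*1e4).astype('float32'))
    cc=np.array([M['m10'],M['m01']])/M['m00']/1e4
    # flats: angle minimising width
    a=np.radians(np.arange(60));s=[sum(np.ptp(h@[np.cos(t+k*np.pi/3),np.sin(t+k*np.pi/3)]) for k in range(3))/3 for t in a]
    i=int(np.argmin(s));t=[a[i]+k*np.pi/3 for k in range(3)]
    A=np.array([[np.cos(x),np.sin(x)] for x in t]);b=[((h@v).max()+(h@v).min())/2 for v in A]
    print(tag,m.sum(),'zmed',np.median(P[m][:,2]).round(4),'hull',cc.round(4),'flatmid',np.linalg.lstsq(A,b,rcond=None)[0].round(4),'circ',np.array(cen[0])/1000,cen[1],'flat deg',i,'width',min(s),max(s))
if __name__=='__main__':
    hexfit('w1',(.605,.149),.034);hexfit('top0',(.605,.149),.034);hexfit('scene0',(.605,.149),.034)
    print(bot.get_obs()['q'])
E
python3 fit.py
```

```text
w1 1296 zmed 0.035 hull [0.6099 0.1484] flatmid [0.6099 0.1485] circ [0.60945251 0.14855876] 29.06406593322754 flat deg 27 width 0.05073554243632464 0.05754738773454751
top0 98 zmed 0.033 hull [0.6061 0.1479] flatmid [0.6064 0.1478] circ [0.60524695 0.14807765] 27.81980323791504 flat deg 30 width 0.049332553569792936 0.053193924769162064
scene0 148 zmed 0.0333 hull [0.6077 0.152 ] flatmid [0.6081 0.152 ] circ [0.60862366 0.15067653] 30.60301399230957 flat deg 27 width 0.05421776743449396 0.059269836552367915
[-0.58450916  0.40062806  0.31525183  1.70500352 -0.13986372  1.05879922
  0.2591354 ]
```

>>> servo_tool --motion '[[[1,0.15,-0.065,-0.6,0],[1,0,0,-0.6,0],[1,0,0,-0.6,0],[1,0,0,-0.6,0],[1,0,0,-0.6,0],[1,0,0,0,0],[1,0,0,0,0]]]'

```text
t: 2.7
eef_pos: [0.6092, 0.1507, 0.1335]
tool_rot: [-0.0, 0.517, 0.856, -0.0]
contact_force: [-0.3, 1.2, 0.7]
gripper_width: 0.998
grasp_force: 0.0
```

```bash
python3 nut.py w2; python3 -c "
from fit import *
hexfit('w2',(.6095,.1485),.034)"
```

```text
[0.6092 0.1507 0.1335] psi 27.749043441112242 q7 0.30874779621181586 cam [0.57865287 0.21249704 0.25514237] [ 0.13098468 -0.24744203 -0.96000805]
yel [450.4 246.1] 342 [0.7097 0.1893 0.0505] 0.0524
yel [289.5 250.2] 139 [0.6275 0.1362 0.0358] 0.0375
w2 2991 zmed 0.035 hull [0.6094 0.1484] flatmid [0.6095 0.1485] circ [0.60961292 0.1484415 ] 29.101831436157227 flat deg 26 width 0.051322547608203394 0.057851117568637804
```

>>> servo_tool --motion '[[[1,0,-0.055,-0.54,-0.15],[1,0,0,-0.54,0],[1,0,0,-0.54,0],[1,0,0,-0.54,0],[1,0,0,-0.54,0],[1,0,0,0,0],[0,0,0,0,0],[0,0,0,0,0],[0,0,0,0,0],[0,0,0,0,0],[0,0,0,0,0],[0,0,0,0,0],[0,0,0,0,0],[0,0,0,0,0]]]' --newtons 60

```text
t: 4.15
eef_pos: [0.6107, 0.1473, 0.0273]
tool_rot: [0.001, 0.525, 0.851, 0.001]
contact_force: [-0.9, -1.1, 6.1]
gripper_width: 0.578
grasp_force: 63.7
```

>>> servo_tool --motion '[[[0,0,0,0.4,0],[0,0,0,0.8,0],[0,0,0,0.9,0],[0,0,0,0.9,0],[0,0,0,0.9,0],[0,0,0,0.9,0],[0,0,0,0.8,0],[0,-0.27,-0.705,0,0.08],[0,-0.27,-0.705,0,0.08],[0,-0.27,-0.705,0,0.08],[0,-0.27,-0.705,0,0.08],[0,-0.27,-0.705,0,0.08],[0,-0.27,-0.705,0,0.08],[0,-0.27,-0.705,0,0.08],[0,-0.27,-0.705,0,0.08],[0,-0.27,-0.705,0,0.08],[0,-0.27,-0.705,0,0.08],[0,-0.27,-0.705,0,0.08],[0,-0.27,-0.705,0,0.08],[0,0,0,0,0]]]'

```text
t: 6.15
eef_pos: [0.4774, -0.196, 0.2505]
tool_rot: [0.001, 0.479, 0.878, -0.001]
contact_force: [-0.8, 0.2, -3.2]
gripper_width: 0.574
grasp_force: 63.4
```

>>> servo_tool --motion '[[[0,0,0,0,0],[0,0,0,0,0]]]'

```text
t: 6.35
eef_pos: [0.4804, -0.1902, 0.2498]
tool_rot: [0.0, 0.475, 0.88, 0.0]
contact_force: [0.5, -0.5, -4.5]
gripper_width: 0.569
grasp_force: 63.4
```

```bash
python3 nut.py w3; python3 -c "
from h import *
print(bot.get_obs()['q'])"
```

```text
[ 0.4804 -0.1902  0.2498] psi 33.26944723567751 q7 0.96291190477514 cam [ 0.44369836 -0.13188382  0.37142646] [ 0.15562319 -0.23332325 -0.95986545]
yel [307.5 351. ] 434 [ 0.5005 -0.1982  0.2583] 0.2598
[-0.13126062  0.2288479   0.4554905   1.95878338 -0.12138163  0.97972656
  0.96308122]
```

View pics/w3.png

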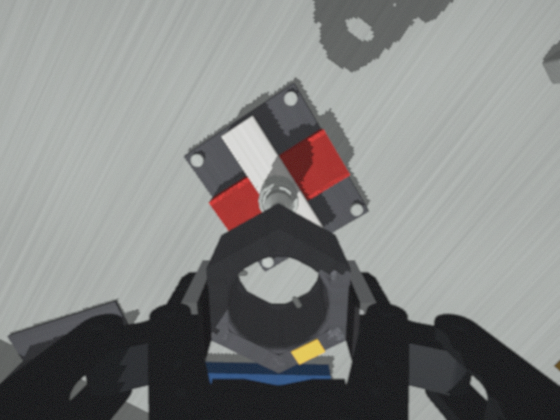

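View w3 shows the nut held with its mark at (307,351). It hides the lower half of the stud at (280,190). I'll shift sideways to get the stud and strap in clear view.

>>> servo_tool --motion '[[[0,0.45,-0.7,0,0],[0,0.45,-0.7,0,0],[0,0,0,0,0],[0,0,0,0,0],[0,0,0,0,0]]]'

```text
t: 6.9
eef_pos: [0.516, -0.2457, 0.2489]
tool_rot: [-0.001, 0.475, 0.88, 0.0]
contact_force: [-0.6, 1.0, -3.9]
gripper_width: 0.58
grasp_force: 63.3
```

```bash
python3 nut.py w4
python3 - <<'E'
from fit import *
im,d,C=load('w4');P=pts(d,C);o=bot.get_obs();t=o['eef_pos'];print(o['q'][6])
hexfit('w3',(.4804,-.1902),.2568);hexfit('w4',t[:2],.2568)
f=(d>0)&(P[...,2]>.0)&(P[...,2]<.115)
for lo,hi in((.099,.108),(.085,.097),(.06,.08),(.045,.058)):
    m=f&(P[...,2]>lo)&(P[...,2]<hi)&(np.hypot(P[...,0]-.482,P[...,1]+.192)<.03);q=P[m];print(lo,m.sum(),q.mean(0).round(4),q.min(0).round(4),q.max(0).round(4))
E
```

```text
[ 0.516  -0.2457  0.2489] psi 33.306012895779396 q7 1.0852181945589343 cam [ 0.47950676 -0.18744251  0.37067024] [ 0.15414971 -0.23294158 -0.96019586]
yel [309.7 168.3] 257 [ 0.5337 -0.2166  0.0421] 0.0442
yel [307.6 350.8] 430 [ 0.5362 -0.2537  0.2574] 0.2592
1.085310258027101
w3 11142 zmed 0.2575 hull [ 0.481  -0.1889] flatmid [ 0.4814 -0.1902] circ [ 0.47932486 -0.18861322] 37.3816032409668 flat deg 33 width 0.06302402190159544 0.06480986439580899
w4 10977 zmed 0.2566 hull [ 0.516  -0.2443] flatmid [ 0.5162 -0.2455] circ [ 0.51455566 -0.24381049] 36.93282699584961 flat deg 33 width 0.0619913815779107 0.06374998352145757
0.099 424 [ 0.4858 -0.1943  0.1014] [ 0.475  -0.2049  0.099 ] [ 0.4966 -0.1837  0.1052]
0.085 87 [ 0.4859 -0.1949  0.0857] [ 0.4702 -0.2107  0.085 ] [ 0.4995 -0.1818  0.0967]
0.06 109 [ 0.4851 -0.1932  0.0788] [ 0.4694 -0.2094  0.0685] [ 0.5006 -0.1782  0.08  ]<stdin>:6: RuntimeWarning: Mean of empty slice.
  ret = um.true_divide(
Traceback (most recent call last):
ValueError: zero-size array to reduction operation minimum which has no identity
```

View pics/w4.png

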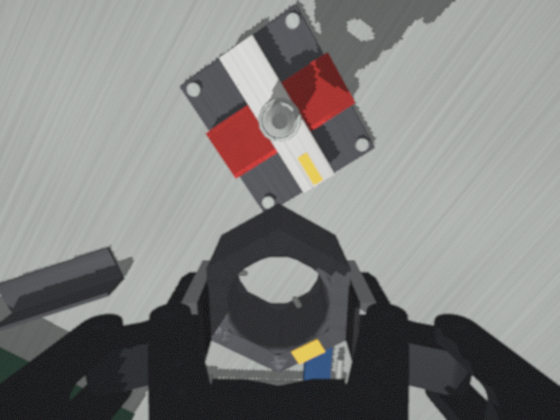

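View w4 shows the stud tip at (280,118), the strap mark at (310,168) and the held nut with its mark at (308,351). Next I find the nut's centre relative to the TCP from its bore rim.

Run:
```python
from h import *
for tag,t in(('w3',(.4804,-.1902)),('w4',(.516,-.2457))):
    im,d,C=load(tag);P=pts(d,C)
    r=np.hypot(P[...,0]-t[0],P[...,1]-t[1]);m=((d>0)&(r<.035)&(abs(P[...,2]-.2565)<.004)).astype('uint8')
    cs,h=cv2.findContours(m,cv2.RETR_CCOMP,cv2.CHAIN_APPROX_NONE)
    i=max((i for i in range(len(cs)) if h[0][i][3]>=0),key=lambda i:cv2.contourArea(cs[i]))
    q=np.array([ray(u,v,.2565,C)[:2] for u,v in cs[i][:,0]])-t
    s=np.linalg.lstsq(np.c_[2*q,np.ones(len(q))],(q**2).sum(1),rcond=None)[0];R=np.sqrt(s[2]+s[:2]@s[:2]);res=np.hypot(*(q-s[:2]).T)-R
    k=abs(res)<.0015;q=q[k];s=np.linalg.lstsq(np.c_[2*q,np.ones(len(q))],(q**2).sum(1),rcond=None)[0]
    print(tag,len(res),k.sum(),'bore offset',s[:2].round(4),'R',R.round(4),res.std().round(4))
    p=P[m>0][:,:2]-t;a=np.radians(33.3);al=p@[np.cos(a),np.sin(a)];pe=p@[-np.sin(a),np.cos(a)];k=abs(al)<.01
    print('perp',np.percentile(pe[k],[.3,99.7]).round(4))
im,d,C=load('w4');g=im.copy()
cs=cv2.HoughCircles(cv2.cvtColor(im[70:170,230:330],cv2.COLOR_RGB2GRAY),cv2.HOUGH_GRADIENT_ALT,1,5,param1=100,param2=.7,minRadius=6,maxRadius=30)
if cs is not None:
    for u,v,r in cs[0]: print(u+230,v+70,r,[ray(u+230,v+70,z,C)[:2].round(4) for z in(.103,.097,.083)],C[0]/r)
```

```text
w3 289 289 bore offset [0.0003 0.0027] R 0.0175 0.0005
perp [-0.0269  0.0297]
w4 284 284 bore offset [0.0002 0.0028] R 0.0176 0.0003
perp [-0.0268  0.0297]
280.0 120.0 17.030876 [array([ 0.4858, -0.1941]), array([ 0.4859, -0.1943]), array([ 0.4863, -0.1946])] 21.14218
```

>>> servo_tool --motion '[[[0,0,0,-0.64,0],[0,0,0,-0.64,0],[0,0,0,-0.64,0],[0,0,0,-0.64,0],[0,0,0,-0.64,0],[0,0,0,-0.6,0],[0,0,0,0,0],[0,0,0,0,0],[0,0,0,0,0]]]'

```text
t: 7.85
eef_pos: [0.5171, -0.2473, 0.0988]
tool_rot: [0.001, 0.475, 0.88, 0.0]
contact_force: [0.0, 0.3, -3.8]
gripper_width: 0.575
grasp_force: 63.6
```

```bash
python3 nut.py w5
python3 - <<'E'
from h import *
o=bot.get_obs();t=o['eef_pos'];im,d,C=load('w5');P=pts(d,C);zt=t[2]+.0067
def circ(q):
    for _ in range(3):
        s=np.linalg.lstsq(np.c_[2*q,np.ones(len(q))],(q**2).sum(1),rcond=None)[0];R=np.sqrt(s[2]+s[:2]@s[:2]);res=np.hypot(*(q-s[:2]).T)-R;q=q[abs(res)<2*res.std()+1e-5]
    return s[:2].round(4),R.round(4),res.std().round(5),len(q)
def con(m,z,inner):
    cs,h=cv2.findContours(m.astype('uint8'),cv2.RETR_CCOMP,cv2.CHAIN_APPROX_NONE)
    i=max((i for i in range(len(cs)) if (h[0][i][3]>=0)==inner),key=lambda i:cv2.contourArea(cs[i]))
    return np.array([ray(u,v,z,C)[:2] for u,v in cs[i][:,0]])
r=np.hypot(P[...,0]-t[0],P[...,1]-t[1])
print('z',zt,'nut',circ(con((d>0)&(r<.035)&(abs(P[...,2]-zt)<.004),zt,True)-t[:2]))
r=np.hypot(P[...,0]-.4858,P[...,1]+.1943)
m=(d>0)&(r<.02)&(P[...,2]>.098);print('tipz',np.percentile(P[m][:,2],[50,95]))
for lo in(.0995,.101,.102):
  m=(d>0)&(r<.02)&(P[...,2]>lo);print('stud',lo,m.sum(),circ(con(m,lo,False)),P[m].mean(0).round(4))
E
```

```text
[ 0.5171 -0.2473  0.0988] psi 33.23254343439274 q7 1.1876141182897255 cam [ 0.48032006 -0.18882681  0.2203444 ] [ 0.15708463 -0.23473851 -0.95928215]
yel [333.6 210.7] 902 [ 0.5333 -0.2164  0.0421] 0.0446
yel [307.4 350.4] 405 [ 0.5372 -0.2552  0.1074] 0.1087
z 0.10561174344672844 nut (array([0.0003, 0.0027]), np.float64(0.0176), np.float64(0.00036), 248)
tipz [0.10080613 0.10374165]
stud 0.0995 1834 (array([ 0.4855, -0.1946]), np.float64(0.0098), np.float64(0.0003), 258) [ 0.4851 -0.1942  0.1016]
stud 0.101 1125 (array([ 0.4855, -0.1946]), np.float64(0.0084), np.float64(0.00028), 218) [ 0.4852 -0.1942  0.1025]
stud 0.102 726 (array([ 0.4853, -0.1946]), np.float64(0.0076), np.float64(0.0003), 205) [ 0.4851 -0.1943  0.103 ]
```

View pics/w5.png

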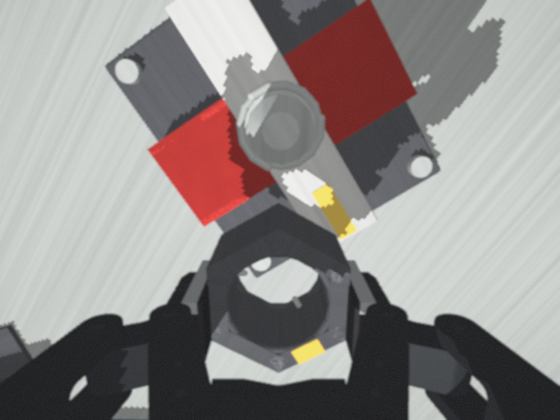

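The w5 view shows the stud tip at (281,125) and the held nut's bore at about (280,300). Both are about the same distance from the camera, so their camera offset cancels. The TCP target is (0.4851, -0.1972).

>>> servo_tool --motion '[[[0,0,0,0.55,0],[0,0,0,0.55,0],[0,-0.2,0.31,0,0.15],[0,-0.2,0.31,0,0.15],[0,-0.2,0.31,0,0],[0,-0.2,0.32,0,0],[0,0,0,0,0],[0,0,0,0,0],[0,0,0,0,0]]]'

```text
t: 8.8
eef_pos: [0.4844, -0.1975, 0.1413]
tool_rot: [0.0, 0.46, 0.888, -0.0]
contact_force: [-0.7, 0.2, -3.5]
gripper_width: 0.569
grasp_force: 64.0
```

>>> servo_tool --motion '[[[0,0.018,0.008,-0.1,0],[0,0,0,-0.13,0],[0,0,0,-0.13,0],[0,0,0,-0.13,0],[0,0,0,-0.13,0],[0,0,0,-0.13,0],[0,0,0,0,0],[0,0,0,0,0]]]'

```text
t: 9.6
eef_pos: [0.4848, -0.1969, 0.1112]
tool_rot: [-0.0, 0.46, 0.888, -0.0]
contact_force: [0.2, 0.3, -3.7]
gripper_width: 0.576
grasp_force: 63.9
```

No contact so far, and the underside is at about 0.084. I'll keep lowering in small steps.

>>> servo_tool --motion '[[[0,0.005,0,-0.04,0],[0,0,0,-0.04,0],[0,0,0,-0.04,0],[0,0,0,-0.04,0],[0,0,0,0,0],[0,0,0,0,0]]]'

```text
t: 10.2
eef_pos: [0.485, -0.1969, 0.1049]
tool_rot: [-0.0, 0.46, 0.888, -0.0]
contact_force: [0.3, 0.1, -2.9]
gripper_width: 0.577
grasp_force: 63.9
```

>>> servo_tool --motion '[[[0,0,0,-0.03,0],[0,0,0,-0.03,0],[0,0,0,-0.03,0],[0,0,0,0,0],[0,0,0,0,0]]]'

```text
t: 10.7
eef_pos: [0.485, -0.1969, 0.1012]
tool_rot: [-0.0, 0.46, 0.888, -0.0]
contact_force: [0.4, 0.1, -3.5]
gripper_width: 0.573
grasp_force: 63.9
```

>>> servo_tool --motion '[[[0,0,0,-0.025,0],[0,0,0,0,0],[0,0,0,-0.025,0],[0,0,0,0,0],[0,0,0,0,0]]]'

```text
t: 11.2
eef_pos: [0.4852, -0.197, 0.1002]
tool_rot: [0.0, 0.46, 0.888, 0.0]
contact_force: [-2.8, 1.3, 9.1]
gripper_width: 0.573
grasp_force: 65.6
```

There is contact at the expected height, with about 12 N up. Now I turn backward, climbing with the thread.

>>> servo_tool --motion '[[[0,0,0,0,0],[0,0.004,0.004,0.01,1],[0,0.004,0.004,0.01,1],[0,0.004,0.004,0.01,1],[0,0.004,0.004,0.01,1],[0,0,0,0,0],[0,0,0,0,0]]]'

```text
t: 11.9
eef_pos: [0.4866, -0.1968, 0.1018]
tool_rot: [0.001, 0.236, 0.972, 0.0]
contact_force: [-1.8, 1.3, 6.0]
gripper_width: 0.576
grasp_force: 65.0
```

>>> servo_tool --motion '[[[0,0.004,0.002,0.01,1],[0,0.004,0.002,0.01,1],[0,0.004,0.002,0.01,1],[0,0.004,0.002,0.01,1],[0,0,0,0,0],[0,0,0,0,0]]]'

```text
t: 12.5
eef_pos: [0.487, -0.1957, 0.1034]
tool_rot: [0.001, -0.002, 1.0, 0.0]
contact_force: [-1.4, 2.5, 7.2]
gripper_width: 0.569
grasp_force: 65.3
```

```bash
python3 -c "
from h import *
o=bot.get_obs();print(o['q'].round(3),o['eef_pos'].round(4),o['contact_force'].round(1),o['torque'].round(2))"
```

```text
[ 0.156  0.436  0.134  2.046 -0.093  0.664  1.924] [ 0.487  -0.1957  0.1034] [-1.4  2.5  7.2] [0.55 0.47 0.01]
```

>>> servo_tool --motion '[[[0,0.003,0,0.01,1],[0,0.003,0,0.01,1],[0,0,0,0,0],[0,0,0,0,0]]]'

```text
t: 12.9
eef_pos: [0.487, -0.195, 0.1038]
tool_rot: [0.0, -0.12, 0.993, 0.001]
contact_force: [-2.2, 5.0, 6.9]
gripper_width: 0.574
grasp_force: 65.1
```

>>> servo_tool --motion '[[[0,0,0,0,0.5],[0,0,0,0,0.5],[0,0,0,0,0],[0,0,0,0,0]]]'

```text
t: 13.3
eef_pos: [0.4873, -0.1942, 0.1036]
tool_rot: [0.001, -0.18, 0.984, 0.001]
contact_force: [-1.0, 6.7, 4.7]
gripper_width: 0.576
grasp_force: 64.9
```

>>> servo_tool --motion '[[[0,0,0.012,-0.01,0.6],[0,0,0,-0.02,0],[0,0,0,-0.02,0],[0,0,0,0,0],[0,0,0,0,0]]]'

```text
t: 13.8
eef_pos: [0.4857, -0.1945, 0.1005]
tool_rot: [-0.001, -0.216, 0.976, 0.001]
contact_force: [-1.7, 4.2, -4.7]
gripper_width: 0.576
grasp_force: 63.9
```

It dropped: the support force is gone. I follow it down until it seats.

>>> servo_tool --motion '[[[0,0,0,-0.025,0],[0,0,0,-0.025,0],[0,0,0,-0.025,0],[0,0,0,0,0],[0,0,0,0,0]]]'

```text
t: 14.3
eef_pos: [0.4857, -0.1945, 0.0982]
tool_rot: [-0.001, -0.216, 0.976, 0.001]
contact_force: [-2.2, 6.4, 4.3]
gripper_width: 0.571
grasp_force: 65.0
```

>>> servo_tool --motion '[[[0,0,0,-0.02,0],[0,0,0,-0.02,0],[0,0,0,0,0],[0,0,0,0,0]]]'

```text
t: 14.7
eef_pos: [0.4858, -0.1945, 0.0977]
tool_rot: [-0.001, -0.216, 0.976, 0.001]
contact_force: [-7.3, 7.5, 17.5]
gripper_width: 0.575
grasp_force: 66.5
```

Seated at about -11.5 mm. Now I turn forward and follow the lead. The axis is about 2.2 mm off the TCP across the grip, so I compensate for that as it turns.

>>> servo_tool --motion '[[[0,0.001,-0.006,-0.01,-1],[0,0.001,-0.006,-0.01,-1],[0,0.001,-0.006,-0.01,-1],[0,0.001,-0.006,-0.01,-1],[0,-0.002,-0.006,-0.01,-1],[0,-0.002,-0.006,-0.01,-1],[0,-0.002,-0.006,-0.01,-1],[0,-0.002,-0.006,-0.01,-1],[0,0,0,0,0]]]'

```text
t: 15.6
eef_pos: [0.4859, -0.1973, 0.0943]
tool_rot: [-0.001, 0.261, 0.965, 0.0]
contact_force: [-3.6, 4.2, 9.9]
gripper_width: 0.579
grasp_force: 65.6
```

>>> servo_tool --motion '[[[0,-0.005,0.003,-0.01,-1],[0,-0.005,0.003,-0.01,-1],[0,-0.005,-0.003,-0.01,-1],[0,-0.005,-0.003,-0.01,-1],[0,-0.006,-0.002,-0.01,-1],[0,-0.006,-0.002,-0.01,-1],[0,-0.006,-0.002,-0.01,-1],[0,-0.006,-0.002,-0.01,-1],[0,-0.006,0.001,-0.01,-1],[0,-0.006,0.001,-0.01,-1],[0,-0.006,0.001,-0.01,-1],[0,-0.006,0.001,-0.01,-1],[0,0,0,0,0]]]'

```text
t: 16.9
eef_pos: [0.4821, -0.1984, 0.0895]
tool_rot: [-0.001, 0.833, 0.553, -0.001]
contact_force: [-6.6, 2.5, 13.2]
gripper_width: 0.572
grasp_force: 66.2
```

>>> servo_tool --motion '[[[0,-0.007,0.006,-0.01,-1],[0,-0.007,0.006,-0.01,-1],[0,-0.005,0.004,-0.01,-1],[0,-0.005,0.004,-0.01,-1],[0,-0.003,0.006,-0.01,-1],[0,-0.003,0.006,-0.01,-1],[0,-0.003,0.006,-0.01,-1],[0,-0.003,0.006,-0.01,-1],[0,0,0.006,-0.01,-1],[0,0,0.006,-0.01,-1],[0,0,0.006,-0.01,-1],[0,0,0.006,-0.01,-1],[0,0,0,0,0]]]'

```text
t: 18.2
eef_pos: [0.4806, -0.1949, 0.0846]
tool_rot: [-0.001, 0.991, -0.133, -0.001]
contact_force: [-7.8, 5.6, 15.7]
gripper_width: 0.572
grasp_force: 66.4
```

```bash
python3 -c "
from h import *
o=bot.get_obs();print(o['q'].round(3),o['torque'].round(2))"
```

```text
[-0.469  0.718  1.011  2.104 -0.866  0.82  -0.753] [ 1.29  1.83 -0.16]
```

220° forward so far and everything is tracking. I'll regrip: ease off, open, centre over the stud, turn back 120°, then close again.

>>> servo_tool --motion '[[[0,0,0,0.02,0],[1,0,0,0.02,0],[1,0,0,0,0],[1,0,0,0,0],[1,0,0,0,0],[1,0,0,0,0],[1,0.035,0,0,0],[1,0.035,-0.01,0,0],[1,0,0,0,0],[1,0,0,0,0]]]'

```text
t: 19.2
eef_pos: [0.4851, -0.1952, 0.0855]
tool_rot: [0.0, 0.991, -0.13, 0.0]
contact_force: [-0.3, -0.0, -0.3]
gripper_width: 0.996
grasp_force: 0.0
```

>>> servo_tool --motion '[[[1,-0.033,0,0,0.45],[1,0,0,0,1],[1,0,0,0,1],[1,0,0,0,1],[1,0,0,0,1],[1,0,0,0,1],[1,0,0,0,1],[1,0,0,0,1],[1,0,0,0,1],[1,0,0,0,1],[1,0,0,0,1],[1,0,0,0,1],[1,0,0,0,1],[1,0,0,0,1],[1,0,0,0,1],[1,0,0,0,1],[1,0,0,0,1],[1,0,0,0,1],[1,0,0,0,0],[1,0,0,0,0]]]'

```text
t: 21.2
eef_pos: [0.4836, -0.1954, 0.0855]
tool_rot: [-0.0, 0.61, 0.792, 0.0]
contact_force: [0.5, -0.0, 0.5]
gripper_width: 1.002
grasp_force: 0.0
```

```bash
python3 nut.py w6;python3 -c "
from h import *
o=bot.get_obs();print(o['q'].round(3),o['contact_force'].round(2))"
```

```text
[ 0.4836 -0.1954  0.0855] psi 14.779827002611464 q7 0.8735663964223028 cam [ 0.46783401 -0.12769433  0.20715074] [ 0.07308363 -0.27046641 -0.95995141]
yel [214.  306.3] 85 [ 0.463  -0.2036  0.0871] 0.0959
yel [362.7 316.3] 545 [ 0.5375 -0.2178  0.0424] 0.0928
[-0.107  0.502  0.47   2.079 -0.372  0.642  0.874] [ 0.34 -0.44 -0.04]
```

View pics/w6.png

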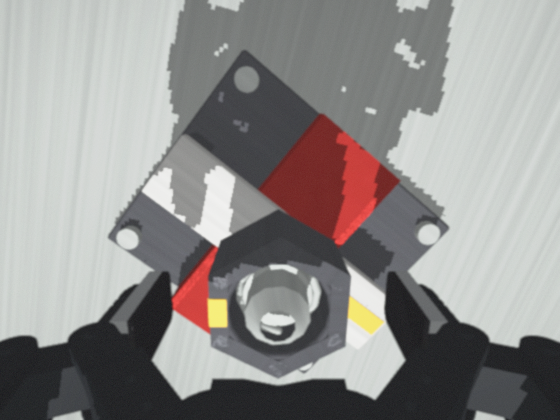

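View w6 shows the nut seated upright on the stud and its flats are lined up with the fingers. The nut mark is at (214,306) and the strap mark at (363,316). I close and continue.

>>> servo_tool --motion '[[[0,0,0,0,0],[0,0,0,0,0],[0,0,0,0,0],[0,0,0,0,0],[0,0,0,0,0],[0,0,0,0,0],[0,0,0,0,0],[0,0,0,-0.015,0],[0,0,0,0,0]]]'

```text
t: 22.15
eef_pos: [0.4841, -0.1952, 0.0855]
tool_rot: [0.0, 0.609, 0.793, 0.0]
contact_force: [-0.5, 1.3, 9.2]
gripper_width: 0.576
grasp_force: 62.5
```

>>> servo_tool --motion '[[[0,0,0,-0.01,-1],[0,0,0,-0.01,-1],[0,0,0,-0.01,-1],[0,0,0,-0.01,-1],[0,0,0,-0.01,-1],[0,0,0,-0.01,-1],[0,0,0,-0.01,-1],[0,0,0,-0.01,-1],[0,0,0,-0.01,-1],[0,0,0,-0.01,-1],[0,0,0,0,0]]]'

```text
t: 23.25
eef_pos: [0.4833, -0.1957, 0.0813]
tool_rot: [0.0, 0.951, 0.309, -0.0]
contact_force: [-0.9, 0.1, 9.4]
gripper_width: 0.578
grasp_force: 62.7
```

>>> servo_tool --motion '[[[0,0,0,-0.01,-1],[0,0,0,-0.01,-1],[0,0,0,-0.01,-1],[0,0,0,-0.01,-1],[0,0,0,-0.01,-1],[0,0,0,-0.01,-1],[0,0,0,-0.01,-1],[0,0,0,-0.01,-1],[0,0,0,-0.01,-1],[0,0,0,0,0],[0,0,0,0,0],[0,0,0,0,0],[0,0,0,0,0],[0,0,0,0,0]]]'

```text
t: 24.65
eef_pos: [0.4827, -0.1948, 0.0776]
tool_rot: [-0.001, 0.975, -0.223, -0.001]
contact_force: [-3.6, 3.4, 12.2]
gripper_width: 0.577
grasp_force: 63.0
```

```bash
python3 nut.py w7;python3 -c "
from h import *
o=bot.get_obs();print(o['q'].round(3),o['contact_force'].round(2),o['joint_vel'].round(3),o['grasp_force'])
im,d,C=load('w7');P=pts(d,C);r=np.hypot(P[...,0]-.484,P[...,1]+.193)
m=(d>0)&(r<.03)&(r>.02)&(P[...,2]>.07)&(P[...,2]<.096);print('top z',np.percentile(P[m][:,2],[25,50,75]))"
```

```text
[ 0.4827 -0.1948  0.0776] psi -115.71467739336425 q7 -0.8889006831832751 cam [ 0.5491069  -0.2266863   0.19903105] [-0.25134591  0.12230248 -0.96013923]
yel [273.  149.6] 1366 [ 0.534  -0.2167  0.042 ] 0.0438
yel [217.2 312.1] 486 [ 0.4952 -0.1765  0.0858] 0.0886
[-0.481  0.758  1.037  2.104 -0.922  0.839 -0.889] [-2.97  4.13 10.72] [0.    0.001 0.001 0.    0.    0.002 0.001] 62.95856237411499
top z [0.08364527 0.08446504 0.08513569]
```

```bash
python3 -c "
from station import bot
print(bot.hand_in())"
```

```text
the job is handed in; nothing more can be done
None
```

I handed the job in with the nut still gripped on the stud: it dropped off the thread start, then turned about 350° forward, and its underside is about 32.5 mm below the thread's start; the hand-in returned no verdict.

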